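# Load the file tray into the plan rack

### The arm

A 6-joint arm with a two-finger parallel gripper is mounted at the origin on the work surface. World frame = base frame: x ahead of the robot, y to its left, z up, the work surface at z = 0. Lengths are in m, angles in rad, forces in N, time in s.
With the tool pointing down it reaches from about 0.35 to 0.725 m from the base axis. Payload 6 kg.
Tool frame: the origin (TCP) lies midway between the tips of the shut fingers; the grasp point (between the pads) lies 19 mm behind it; z points along the fingers, y is the line along which they close (so a half turn about z gives the same grasp; the last joint's range is limited). The gripper opens to 85 mm and grips with 20 to 120 N. Pads are 22 mm wide; open, the fingers measure 114 mm over their backs; the gripper's body (76 mm by 85 mm) begins 54 mm behind the grasp point. The pads swing forward as they close: fully open they stand 13 mm farther back than shut.
Start: joints at [-0.967, 0.04, 0.085, 0, -1.615, -0.334], TCP at [0.16, -0.578, 0.231] pointing down, gripper open.
Joint ranges: [-2.56, 2.56], [-1.29, 2.01], [-1.08, 1.49], [-3.29, 1.98], [-2.81, -0.18], [-2.99, 2.99]. Speed limits (rad/s): [2.57, 2.57, 3.01, 3.14, 3.14, 3.14].

### API

Orientations are given as a unit quaternion [x, y, z, w].
In Python, from cell import arm, capture, camera_params gives the robot as it stands.
- The arm moves only by the tool apply_moves, never from a script. Its argument "commands" is a list of rows, each an object of numbers: "dx", "dy", "dz": the shift along the world's x, y, z in m; "wx", "wy", "wz": the turn, a rotation vector about the world's x, y, z in rad; "hand": the finger opening in m, from 0 to 0.0854. In form: [{"dx": .., "dy": .., "dz": .., "wx": .., "wy": .., "wz": .., "hand": ..}, ...]. A call has 1 to 20 rows; each row shifts and turns the commanded pose from where the row before left it; what a row does not reach is not made up. A row lasts 1/10 s, in which the tool goes at most 50 mm and 8.59 degrees, less where a joint would pass 70% of its speed; a pose out of reach is approached as far as the arm can. A call with a gripper value outside its range is refused whole. The fingers move at their own pace and stop on an object; "grip_force" is the grip in N (left out, the last holds). Time passes only in rows, so rows that do not move let the fingers close. It gives the time, the measured TCP pose, the force, the opening and the grip force at its end, in the units of the state.
- arm.get_obs(): the state, without advancing time (a new reading comes with each control period).
- capture(name): name is "scene" or "top"; returns the picture (420x560x3 uint8, red, green, blue); there is no depth.
- camera_params(name): a dict with "camera_matrix" (3x3 intrinsics, pixels), "k1" (the pictures are not rectified: a ray, as slopes to the right and down, at radius r is drawn at 1 + k1 r^2 times it, then the intrinsics apply), "R" (3x3) and "t" (3): a world point X has camera coordinates R X + t. Camera axes: x right, y down, z forward; pixel columns grow to the right and rows downward; lengths in m; the calibration is good to about 2 mm. A picture is of the moment at which its call begins. camera_params takes no time and is no camera call.
- arm.job_done(): hands the job in; it is judged then, once.
The state is a dict: "time_s": time; "q": joint angles; "joint_vel": joint speeds; "effort": joint torques, N m; "tcp_pos": TCP position; "eef_rot": TCP orientation; "ft_force": force on the tool from outside, world axes, zero at the start; "moment": the same for the moment, N m; "width": finger opening in m; "gripper_force": force on a finger pad.
Only numpy, scipy, OpenCV 4.12 (cv2) and the standard library are available. Lean on these libraries where they do the work, as an engineer would, in place of code of your own. Each camera call takes 0.05 s, during which the arm holds its last target. There are 200 camera calls.

### The job

Pick up the aluminium tray by its upright pull and slide it, level, onto the lowest empty pair of rails in the rack that stands ahead of the robot (not the one far to the right). Push it in gently until it bears firmly on the rubber buffer that you will feel somewhere near the back, without forcing it, then let go and leave it there. Leave the loupe, the pot and the file box alone.

Things in the scene. Friction and masses are not known exactly. Their poses are not given: they have to be found in the camera images.
- tray: aluminium tray, 0.15 to 0.31 kg, flat on the table, left. Origin: underside, middle of its back edge, which enters the rack first; x points from pull to back edge, z up. Pan 110 deep, 200 wide, base 5 thick; its flat side flanges, 20 wide, run on the rails; pan rims 19 high. A neck 60 wide joins it to an upright plate, the pull: 60 wide, 10 thick, 45 high, 175 from the back edge. Balances 50 from the back edge.
- pull (a point): grasp point on the tray's upright pull: middle of the plate (10 thick along tray x), 28 above the tray's underside, 17 below the pull's top edge; at (-175, 0, 28) mm in the tray's frame
- rackA: fixed white rack; origin on the table, middle of its open mouth; x points in, away from the robot. Side plates 208 apart inside, 190 high, 150 deep. Rail pairs 120 long, 16 wide, tops 50, 100, 150 high, equal hold-down rails 12 above them. Here the bottom (50) pair holds a flat box, the others are empty. The two racks swap places: one ahead (y -0.20 to -0.06 m), one far right (y -0.55 m).
- rackB: fixed white rack; origin on the table, middle of its open mouth; x points in, away from the robot. Side plates 208 apart inside, 190 high, 150 deep. Rail pairs 120 long, 16 wide, tops 50, 100, 150 high, equal hold-down rails 12 above them. Here the middle (100) pair holds a flat box, the others are empty. The two racks swap places: one ahead (y -0.20 to -0.06 m), one far right (y -0.55 m).
- rackA_rails (a point): middle of rackA's mouth, at the tops of its lowest empty rails. A rubber buffer, face 80 to 110 in from here, ends this pair; where exactly is not measured: feel for it. It gives 1 mm per 4 N, at most 8. The tray is home once pushed on it with 6 to 20 N (push about 10); it stays there when let go. Never press tray and rack together with over 25 N.
- rackB_rails (a point): middle of rackB's mouth, at the tops of its lowest empty rails. A rubber buffer, face 80 to 110 in from here, ends this pair; where exactly is not measured: feel for it. It gives 1 mm per 4 N, at most 8. The tray is home once pushed on it with 6 to 20 N (push about 10); it stays there when let go. Never press tray and rack together with over 25 N.
- rackA_buf (a joint): how far rackA's rubber buffer is squeezed, in m: 0 untouched, 0.0025 under 10 N, at most 0.008
- rackB_buf (a joint): how far rackB's rubber buffer is squeezed, in m: 0 untouched, 0.0025 under 10 N, at most 0.008
- loupe: black magnifier, 48 across, 36 high, standing on the table; bystander; origin at its underside
- pot: white ceramic pencil pot, 72 across, 95 high, bystander; origin at its underside
- filebox: closed cardboard file box 240 x 120 x 90, bystander; origin at its underside

How it is judged:
By the outcome, as a careful person would: the job done as asked, in the order asked, and still so for the second after the job is handed in, with the robot touching nothing.
It also fails if it takes over 58 s, if anything falls off the work surface, if the arm or the gripper's body presses on something with over 40 N, if the wrist force passes 120 N, or if a joint passes its speed limit or range.

## Working session

There is one attempt and no reset: what is moved stays moved. The work goes in short steps, Python scripts to look and compute and a tool call to move; the robot and the scene stay as the last step left them, time stands still between calls to the robot, and variables do not carry over. Pictures are saved under pics/ and viewed, at most 10 in all, crops included, and the job is handed in when it is done.

Besides the shell and the picture viewer there is one more tool, called after ">>>" in YAML: its name, and indented under it one key for each argument. apply_moves: Moves the arm, as the interface text tells. Its arguments: {"type":"object","properties":{"commands":{"type":"array"},"grip_force":{"type":"number"}},"required":["commands"]}

```bash
mkdir -p pics; ls; python3 - <<'E'
from cell import arm,capture,camera_params
import cv2
for n in("scene","top"):
    cv2.imwrite(f"pics/{n}0.png",cv2.cvtColor(capture(n),cv2.COLOR_RGB2BGR))
    print(n,camera_params(n))
print(arm.get_obs())
E
```

```text
pics
scene {'camera_matrix': array([[455.31690375,   0.        , 279.24184823],
       [  0.        , 455.31690375, 204.36149256],
       [  0.        ,   0.        ,   1.        ]]), 'k1': -0.06743772133988139, 'R': array([[ 0.03260417,  0.99928798, -0.01898679],
       [ 0.72315131, -0.03669933, -0.68971396],
       [-0.68991967,  0.00875723, -0.72383296]]), 't': array([-0.02081714, -0.31779791,  1.79277818])}
top {'camera_matrix': array([[535.53220103,   0.        , 275.84956472],
       [  0.        , 535.53220103, 208.49369097],
       [  0.        ,   0.        ,   1.        ]]), 'k1': -0.12892298028988797, 'R': array([[-0.02798647, -0.99954691, -0.01107888],
       [-0.98008325,  0.02961801, -0.196366  ],
       [ 0.19660516,  0.00536263, -0.98046808]]), 't': array([0.02398925, 0.54155583, 1.70768897])}
{'time_s': 0.1, 'q': array([-9.67291477e-01,  4.07325871e-02,  8.39081868e-02, -3.87212115e-04,
       -1.61547376e+00, -3.33704807e-01]), 'joint_vel': array([-0.00074421, -0.00247327,  0.00186806,  0.00245441, -0.00136931,
        0.00014059]), 'effort': array([-4.45724727e-03, -3.69342256e+01,  3.48287201e+01,  6.95173189e+00,
       -4.50245585e-03, -3.04319173e-06]), 'tcp_pos': array([ 0.15991544, -0.5779985 ,  0.23039233]), 'eef_rot': array([-1.34499625e-01,  9.90913341e-01,  7.57323870e-04, -1.66577060e-04]), 'ft_force': array([ 0.38245411,  0.15155447, -0.00205247]), 'moment': array([-0.02715312,  0.0164951 , -0.01208649]), 'gripper_force': 0.0, 'width': 0.0853622693302035}
```

View pics/scene0.png

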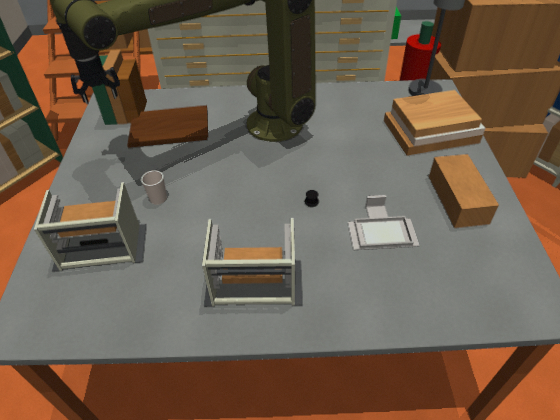

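View pics/top0.png

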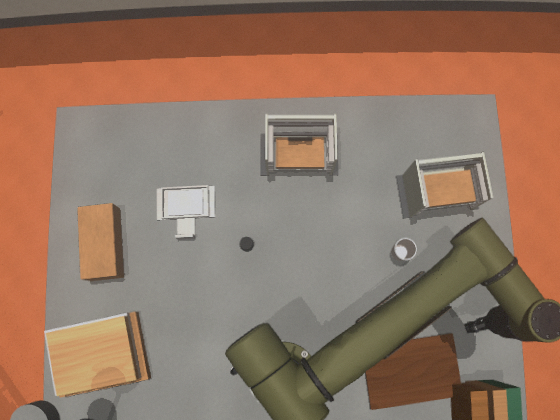

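The scene view, taken from behind the racks, shows the rack ahead at about (250,262) and the far-right one at (90,228). The tray is at (383,232) with its pull at (376,201). In the top view the tray is at (186,203), the pull at (186,228) and the rack ahead at (301,146). I'll enlarge the rack and the tray.

```bash
python3 - <<'E'
import cv2,numpy as np
s=cv2.imread("pics/scene0.png");t=cv2.imread("pics/top0.png")
def c(im,x,y,w,h,k): return cv2.resize(im[y:y+h,x:x+w],None,fx=k,fy=k,interpolation=cv2.INTER_CUBIC)
# left: scene rack 200..305, 215..310 ; right: top rack 255..345,105..185
a=c(s,195,215,110,100,4); b=c(t,255,105,90,100,4)
cv2.imwrite("pics/c1.png",np.hstack([a,b])) 
a=c(s,340,185,85,70,4.5); b=c(t,150,175,75,70,4.5)
cv2.imwrite("pics/c2.png",np.hstack([a,b]))
E
```

```text
(no output)
```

View pics/c1.png

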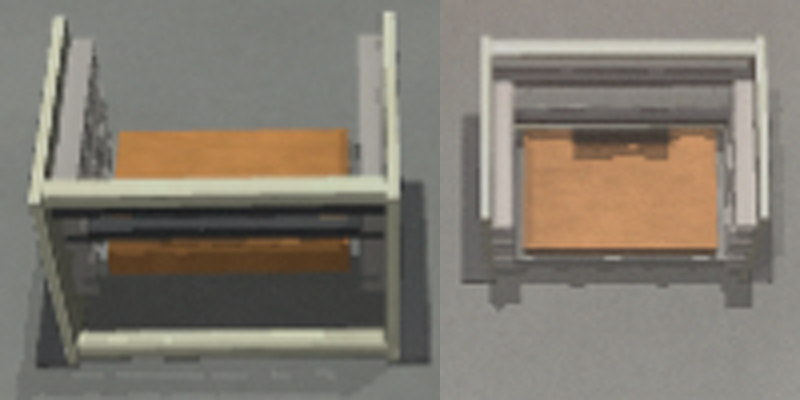

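View pics/c2.png

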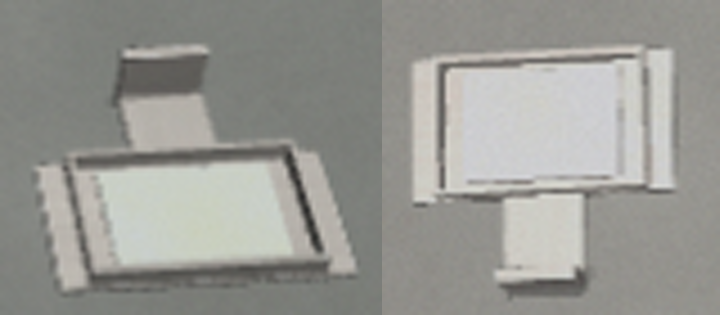

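The crop shows one box in the rack ahead. The tray's corners and pull are clear in both views. I'll fit rack, box and tray to points from both views.

```bash
cat > h.py <<'E'
import numpy as np,cv2
from scipy.optimize import least_squares
from cell import camera_params
P={n:camera_params(n) for n in("scene","top")}
def proj(n,X):
    p=P[n];return cv2.projectPoints(np.asarray(X,float).reshape(-1,1,3),cv2.Rodrigues(p['R'])[0],p['t'],p['camera_matrix'],np.array([p['k1'],0,0,0.]))[0][:,0]
def T(v,X):
    c,s=np.cos(v[2]),np.sin(v[2]);X=np.asarray(X,float)
    return np.c_[v[0]+c*X[:,0]-s*X[:,1],v[1]+s*X[:,0]+c*X[:,1],X[:,2]+(v[3] if len(v)>3 else 0)]
def fit(obs,x0):
    # obs: list of (cam,px,local point)
    L=[o[2] for o in obs]
    def f(v):
        W=T(v,L);return np.concatenate([proj(o[0],W[i])[0]-o[1] for i,o in enumerate(obs)])
    r=least_squares(f,x0,loss='soft_l1');return r.x,r.fun.reshape(-1,2)
def tri(a,b):
    return least_squares(lambda X:np.r_[proj('scene',X)[0]-a,proj('top',X)[0]-b],[.6,0,.05]).x
E
cat > m.py <<'E'
from h import *
np.set_printoptions(precision=4,suppress=True)
s=lambda x,y,k,ox,oy:(x/k+ox-.5+.5/k,y/k+oy-.5+.5/k)
S1=lambda x,y:s(x,y,4,195,215); T1=lambda x,y:s(x-440,y,4,255,105)
S2=lambda x,y:s(x,y,4.5,340,185); T2=lambda x,y:s(x-382,y,4.5,150,175)
h=.110 # outer half guess
print("rack corners z? ",[tri(S1(*a),T1(*b)) for a,b in [((390,12),(483,218)),((55,17),(768,216)),((402,197),(480,38)),((28,203),(766,38))]])
print("box top corners",[tri(S1(*a),T1(*b)) for a,b in [((348,130),(525,248)),((120,130),(718,248)),((350,238),(523,130)),((108,240),(716,130))]])
obs=[("scene",S2(62,292),(0,-.1,0)),("scene",S2(356,275),(0,.1,0)),("scene",S2(36,165),(-.11,-.1,.005)),("scene",S2(318,153),(-.11,.1,.005)),
("top",T2(414,60),(0,.1,.005)),("top",T2(673,48),(0,-.1,.005)),("top",T2(673,188),(-.11,-.1,.005)),("top",T2(413,203),(-.11,.1,.005)),
("top",T2(497,270),(-.17,.03,.045)),("top",T2(583,265),(-.17,-.03,.045)),("scene",S2(124,52),(-.18,-.03,.045)),("scene",S2(208,46),(-.18,.03,.045))]
v,r=fit(obs,[.65,.2,0]);print("tray",v);print(r)
print("pull",T(v,[(-.175,0,.028)]))
for th in (.004,.006,.008):
  o=.104+th
  obs=[("scene",S1(390,12),(0,.104+th/2,.19)),("scene",S1(58,17),(0,-.104-th/2,.19)),("scene",S1(402,197),(.15,o,.19)),("scene",S1(28,203),(.15,-o,.19)),
  ("top",T1(480,38),(.15,o,.19)),("top",T1(767,38),(.15,-o,.19)),("top",T1(480,218),(0,o,.19)),("top",T1(770,216),(0,-o,.19))]
  v,r=fit(obs,[.7,-.1,0]);print("rack",th,v,np.abs(r).mean());print(r)
E
python3 m.py
```

```text
rack corners z?  [array([0.6711, 0.036 , 0.1906]), array([ 0.6657, -0.1839,  0.1917]), array([0.8195, 0.0353, 0.1896]), array([ 0.8129, -0.19  ,  0.1885])]
box top corners [array([0.6782, 0.0057, 0.077 ]), array([ 0.6726, -0.1534,  0.0794]), array([0.7768, 0.004 , 0.088 ]), array([ 0.7717, -0.1555,  0.0885])]
tray [0.6377 0.3188 0.0194]
[[-0.7563  0.737 ]
 [-0.1684  0.7786]
 [-0.492   0.2376]
 [-0.427  -0.4307]
 [-0.7544  0.1799]
 [-0.5517 -0.0958]
 [ 0.2298  0.36  ]
 [-0.4505 -0.1532]
 [-0.8732 -0.2977]
 [-1.9457 -0.0315]
 [-0.5257 -0.5661]
 [-0.6071 -0.168 ]]
pull [[0.4627 0.3154 0.028 ]]
rack 0.004 [ 0.6674 -0.0733 -0.0261] 0.8809615871816723
[[-1.4272 -0.0783]
 [ 0.9197  0.0685]
 [-2.1086  0.2058]
 [ 1.5511  0.0861]
 [ 1.1563 -0.2765]
 [-2.1525 -0.536 ]
 [ 1.0398  0.3352]
 [-1.5921  0.5615]]
rack 0.006 [ 0.6673 -0.0734 -0.0263] 0.5684464510286231
[[-1.0693 -0.0839]
 [ 0.5199  0.0593]
 [-1.3171  0.1933]
 [ 0.6841  0.0785]
 [ 0.5554 -0.2735]
 [-1.4869 -0.5195]
 [ 0.413   0.3376]
 [-0.926   0.5778]]
rack 0.008 [ 0.6673 -0.0734 -0.0266] 0.31236421486862387
[[-0.675  -0.0993]
 [ 0.1578  0.0395]
 [-0.4863  0.1694]
 [-0.1418  0.0582]
 [-0.0755 -0.2607]
 [-0.851  -0.4923]
 [-0.2449  0.3501]
 [-0.2908  0.6052]]
```

The box top measures about 0.08 m, so it sits on the bottom pair. The rack ahead is therefore rackA, and its lowest empty rails are at z = 0.100. The rack mouth is at (0.667, -0.073) with yaw -0.026, and the pull is at (0.463, 0.315) with the tray's yaw at 0.019. I'm moving towards the pull.

>>> apply_moves:
  commands:
    - {"dx": 0.029, "dy": 0.0278, "wz": 0.066}
    - {"dx": 0.029, "dy": 0.0278, "wz": 0.066}
    - {"dx": 0.029, "dy": 0.0278, "wz": 0.066}
    - {"dx": 0.029, "dy": 0.0278, "wz": 0.066}
    - {"dx": 0.029, "dy": 0.0278, "wz": 0.066}
    - {"dx": 0.029, "dy": 0.0278, "wz": 0.066}
    - {"dx": 0.029, "dy": 0.0278, "wz": 0.066}
    - {"dx": 0.029, "dy": 0.0278, "wz": 0.066}
    - {"dx": 0.029, "dy": 0.0278, "wz": 0.066}
    - {"dx": 0.029, "dy": 0.0278, "wz": 0.066}
    - {"dx": 0.006, "dy": 0.0375, "wz": 0.066}
    - {"dx": 0.006, "dy": 0.0375, "wz": 0.066}
    - {"dx": 0.006, "dy": 0.0375, "wz": 0.066}
    - {"dx": 0.006, "dy": 0.0375, "wz": 0.066}
    - {"dx": 0.006, "dy": 0.0375, "wz": 0.066}
    - {"dx": 0.006, "dy": 0.0375, "wz": 0.066}
    - {"dx": 0.006, "dy": 0.0375, "wz": 0.066}
    - {"dx": 0.006, "dy": 0.0375, "wz": 0.066}
    - {"dx": -0.0045, "dy": 0.039, "wz": 0.066}
    - {"dx": -0.0045, "dy": 0.039, "wz": 0.066}

```text
$.commands[0]: bad value
```

>>> apply_moves:
  commands:
    - {"dx": 0.029, "dy": 0.0278, "dz": 0, "wx": 0, "wy": 0, "wz": 0.066, "hand": 0.085}
    - {"dx": 0.029, "dy": 0.0278, "dz": 0, "wx": 0, "wy": 0, "wz": 0.066, "hand": 0.085}
    - {"dx": 0.029, "dy": 0.0278, "dz": 0, "wx": 0, "wy": 0, "wz": 0.066, "hand": 0.085}
    - {"dx": 0.029, "dy": 0.0278, "dz": 0, "wx": 0, "wy": 0, "wz": 0.066, "hand": 0.085}
    - {"dx": 0.029, "dy": 0.0278, "dz": 0, "wx": 0, "wy": 0, "wz": 0.066, "hand": 0.085}
    - {"dx": 0.029, "dy": 0.0278, "dz": 0, "wx": 0, "wy": 0, "wz": 0.066, "hand": 0.085}
    - {"dx": 0.029, "dy": 0.0278, "dz": 0, "wx": 0, "wy": 0, "wz": 0.066, "hand": 0.085}
    - {"dx": 0.029, "dy": 0.0278, "dz": 0, "wx": 0, "wy": 0, "wz": 0.066, "hand": 0.085}
    - {"dx": 0.029, "dy": 0.0278, "dz": 0, "wx": 0, "wy": 0, "wz": 0.066, "hand": 0.085}
    - {"dx": 0.029, "dy": 0.0278, "dz": 0, "wx": 0, "wy": 0, "wz": 0.066, "hand": 0.085}
    - {"dx": 0.006, "dy": 0.0375, "dz": 0, "wx": 0, "wy": 0, "wz": 0.066, "hand": 0.085}
    - {"dx": 0.006, "dy": 0.0375, "dz": 0, "wx": 0, "wy": 0, "wz": 0.066, "hand": 0.085}
    - {"dx": 0.006, "dy": 0.0375, "dz": 0, "wx": 0, "wy": 0, "wz": 0.066, "hand": 0.085}
    - {"dx": 0.006, "dy": 0.0375, "dz": 0, "wx": 0, "wy": 0, "wz": 0.066, "hand": 0.085}
    - {"dx": 0.006, "dy": 0.0375, "dz": 0, "wx": 0, "wy": 0, "wz": 0.066, "hand": 0.085}
    - {"dx": 0.006, "dy": 0.0375, "dz": 0, "wx": 0, "wy": 0, "wz": 0.066, "hand": 0.085}
    - {"dx": 0.006, "dy": 0.0375, "dz": 0, "wx": 0, "wy": 0, "wz": 0.066, "hand": 0.085}
    - {"dx": 0.006, "dy": 0.0375, "dz": 0, "wx": 0, "wy": 0, "wz": 0.066, "hand": 0.085}
    - {"dx": -0.0045, "dy": 0.039, "dz": 0, "wx": 0, "wy": 0, "wz": 0.066, "hand": 0.085}
    - {"dx": -0.0045, "dy": 0.039, "dz": 0, "wx": 0, "wy": 0, "wz": 0.066, "hand": 0.085}

```text
time_s: 2.1
tcp_pos: [0.4885, 0.0793, 0.2307]
eef_rot: [0.715, -0.699, -0.0, 0.0]
ft_force: [1.0, -0.5, 0.6]
width: 0.085
gripper_force: 0.0
```

>>> apply_moves:
  commands:
    - {"dx": -0.0043, "dy": 0.0393, "dz": 0, "wx": 0, "wy": 0, "wz": 0, "hand": 0.05}
    - {"dx": -0.0043, "dy": 0.0393, "dz": 0, "wx": 0, "wy": 0, "wz": 0, "hand": 0.05}
    - {"dx": -0.0043, "dy": 0.0393, "dz": 0, "wx": 0, "wy": 0, "wz": 0, "hand": 0.05}
    - {"dx": -0.0043, "dy": 0.0393, "dz": 0, "wx": 0, "wy": 0, "wz": 0, "hand": 0.05}
    - {"dx": -0.0043, "dy": 0.0393, "dz": 0, "wx": 0, "wy": 0, "wz": 0, "hand": 0.05}
    - {"dx": -0.0043, "dy": 0.0393, "dz": 0, "wx": 0, "wy": 0, "wz": 0, "hand": 0.05}
    - {"dx": 0, "dy": 0, "dz": -0.04, "wx": 0, "wy": 0, "wz": 0, "hand": 0.05}
    - {"dx": 0, "dy": 0, "dz": -0.04, "wx": 0, "wy": 0, "wz": 0, "hand": 0.05}
    - {"dx": 0, "dy": 0, "dz": -0.04, "wx": 0, "wy": 0, "wz": 0, "hand": 0.05}
    - {"dx": 0, "dy": 0, "dz": 0, "wx": 0, "wy": 0, "wz": 0, "hand": 0.05}

```text
time_s: 3.1
tcp_pos: [0.4601, 0.3112, 0.1042]
eef_rot: [0.714, -0.7, -0.001, 0.006]
ft_force: [-0.1, -0.3, -0.8]
width: 0.0501
gripper_force: 0.0
```

```bash
python3 - <<'E'
from cell import arm,capture
import cv2,numpy as np
def c(im,x,y,w,h,k): return cv2.resize(cv2.cvtColor(im,cv2.COLOR_RGB2BGR)[y:y+h,x:x+w],None,fx=k,fy=k,interpolation=cv2.INTER_CUBIC)
cv2.imwrite("pics/c3.png",np.hstack([c(capture("scene"),340,150,95,115,4),c(capture("top"),140,165,95,115,4)]))
o=arm.get_obs();print(o['tcp_pos'],o['eef_rot'],o['q'])
E
```

```text
[0.46338405 0.31322052 0.11198529] [ 7.13839844e-01 -7.00308633e-01  5.65551787e-04  4.19435941e-04] [ 9.54031937e-01 -4.84128017e-02 -2.21086458e-01  9.98628760e-04
 -1.39913020e+00 -9.35066704e-01]
```

View pics/c3.png

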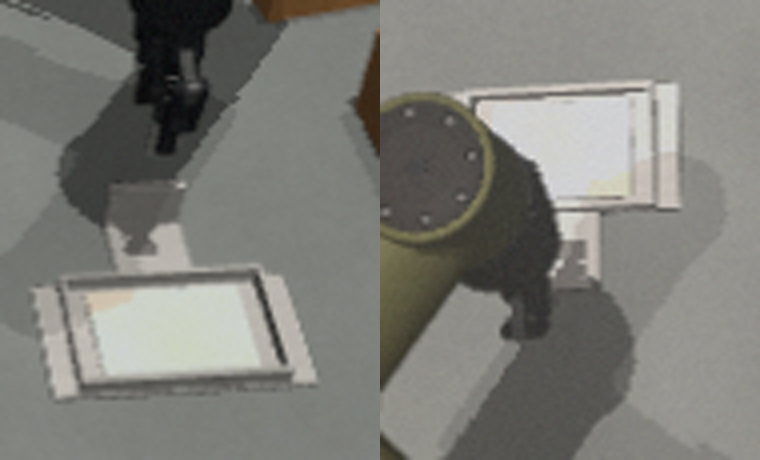

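The scene view shows the fingertip at (382,187), above the pull's top edge at about (377,196). The arm covers the tip in the top view. I'll check the lateral alignment numerically.

```bash
python3 - <<'E'
from h import *
print(proj("scene",[[.4634+.025,.3132,.118]]), "tip seen ~(381.8,187)")
print(proj("scene",[T([.6377,.3188,.0194],[(-.18,y,.045)])[0] for y in(-.03,.03)]),"seen (367.3,196),(386,195.5)")
E
```

```text
[[380.30370135 185.36425752]] tip seen ~(381.8,187)
[[366.64735594 195.60965138]
 [385.23307301 194.67461792]] seen (367.3,196),(386,195.5)
```

>>> apply_moves:
  commands:
    - {"dx": 0, "dy": 0, "dz": -0.03, "wx": 0, "wy": 0, "wz": -0.003, "hand": 0.05}
    - {"dx": 0, "dy": 0, "dz": -0.03, "wx": 0, "wy": 0, "wz": 0, "hand": 0.05}
    - {"dx": 0, "dy": 0, "dz": -0.025, "wx": 0, "wy": 0, "wz": 0, "hand": 0.05}
    - {"dx": 0, "dy": 0, "dz": -0.014, "wx": 0, "wy": 0, "wz": 0, "hand": 0.05}
    - {"dx": 0, "dy": 0, "dz": 0, "wx": 0, "wy": 0, "wz": 0, "hand": 0.05}
    - {"dx": 0, "dy": 0, "dz": 0, "wx": 0, "wy": 0, "wz": 0, "hand": 0.05}
  grip_force: 60

```text
time_s: 3.8
tcp_pos: [0.4643, 0.3144, 0.0147]
eef_rot: [0.713, -0.701, 0.0, -0.001]
ft_force: [-0.9, 0.8, 1.3]
width: 0.0499
gripper_force: 0.0
```

>>> apply_moves:
  commands:
    - {"dx": 0, "dy": 0, "dz": -0.002, "wx": 0, "wy": 0, "wz": 0, "hand": 0.03}
    - {"dx": 0, "dy": 0, "dz": 0, "wx": 0, "wy": 0, "wz": 0, "hand": 0.02}
    - {"dx": 0, "dy": 0, "dz": 0, "wx": 0, "wy": 0, "wz": 0, "hand": 0.012}
    - {"dx": 0, "dy": 0, "dz": 0, "wx": 0, "wy": 0, "wz": 0, "hand": 0.005}
    - {"dx": 0, "dy": 0, "dz": 0, "wx": 0, "wy": 0, "wz": 0, "hand": 0.0}
    - {"dx": 0, "dy": 0, "dz": 0, "wx": 0, "wy": 0, "wz": 0, "hand": 0.0}
    - {"dx": 0, "dy": 0, "dz": 0, "wx": 0, "wy": 0, "wz": 0, "hand": 0.0}
    - {"dx": 0, "dy": 0, "dz": 0, "wx": 0, "wy": 0, "wz": 0, "hand": 0.0}
  grip_force: 60

```text
time_s: 4.6
tcp_pos: [0.4634, 0.314, 0.0111]
eef_rot: [0.713, -0.701, 0.0, -0.001]
ft_force: [-2.7, 1.1, 5.1]
width: 0.0095
gripper_force: 59.2
```

```bash
python3 - <<'E'
from cell import arm
o=arm.get_obs();print(o)
E
```

```text
{'time_s': 4.6, 'q': array([ 9.54304127e-01,  2.06628971e-02, -3.42414595e-01,  2.11987539e-04,
       -1.20661905e+00, -9.38069421e-01]), 'joint_vel': array([-1.01207380e-03,  2.14481725e-04,  7.36909884e-05, -4.78460071e-04,
        2.00313229e-03, -6.73992747e-04]), 'effort': array([-1.01620954e+00, -3.08210492e+01,  3.02309561e+01,  6.27666280e+00,
        3.70558854e-01, -1.60824729e-02]), 'tcp_pos': array([0.463412  , 0.31397762, 0.01112255]), 'eef_rot': array([ 7.12849585e-01, -7.01316730e-01,  9.74903733e-06, -5.58661437e-04]), 'ft_force': array([-2.68598688,  1.14833283,  5.11841698]), 'moment': array([0.1148474 , 0.8674157 , 0.01097844]), 'gripper_force': 59.240750670433044, 'width': 0.009527831136137381}
```

Gripped at 9.5 mm opening with 59 N. I'll lift and check.

>>> apply_moves:
  commands:
    - {"dx": 0, "dy": 0, "dz": 0.01, "wx": 0, "wy": 0, "wz": 0, "hand": 0.0}
    - {"dx": -0.003, "dy": 0, "dz": 0.02, "wx": 0, "wy": 0, "wz": 0, "hand": 0.0}
    - {"dx": -0.003, "dy": 0, "dz": 0.03, "wx": 0, "wy": 0, "wz": 0, "hand": 0.0}
    - {"dx": -0.003, "dy": 0, "dz": 0.03, "wx": 0, "wy": 0, "wz": 0, "hand": 0.0}
    - {"dx": -0.003, "dy": 0, "dz": 0.025, "wx": 0, "wy": 0, "wz": -0.01, "hand": 0.0}
    - {"dx": 0, "dy": -0.015, "dz": 0.01, "wx": 0, "wy": 0, "wz": -0.01, "hand": 0.0}
    - {"dx": 0, "dy": -0.027, "dz": 0, "wx": 0, "wy": 0, "wz": -0.01, "hand": 0.0}
    - {"dx": 0, "dy": -0.034, "dz": 0, "wx": 0, "wy": 0, "wz": -0.012, "hand": 0.0}
    - {"dx": 0, "dy": -0.034, "dz": 0, "wx": 0, "wy": 0, "wz": 0, "hand": 0.0}
    - {"dx": 0, "dy": -0.034, "dz": 0, "wx": 0, "wy": 0, "wz": 0, "hand": 0.0}
    - {"dx": 0, "dy": -0.034, "dz": 0, "wx": 0, "wy": 0, "wz": 0, "hand": 0.0}
    - {"dx": 0, "dy": -0.034, "dz": 0, "wx": 0, "wy": 0, "wz": 0, "hand": 0.0}
    - {"dx": 0, "dy": -0.034, "dz": 0, "wx": 0, "wy": 0, "wz": 0, "hand": 0.0}
    - {"dx": 0, "dy": -0.034, "dz": 0, "wx": 0, "wy": 0, "wz": 0, "hand": 0.0}
    - {"dx": 0, "dy": -0.034, "dz": 0, "wx": 0, "wy": 0, "wz": 0, "hand": 0.0}
    - {"dx": 0, "dy": -0.034, "dz": 0, "wx": 0, "wy": 0, "wz": 0, "hand": 0.0}
    - {"dx": 0, "dy": -0.022, "dz": 0, "wx": 0, "wy": 0, "wz": 0, "hand": 0.0}
    - {"dx": 0, "dy": -0.012, "dz": -0.01, "wx": 0, "wy": 0, "wz": 0, "hand": 0.0}
    - {"dx": 0, "dy": 0, "dz": -0.01, "wx": 0, "wy": 0, "wz": 0, "hand": 0.0}
    - {"dx": 0, "dy": 0, "dz": 0, "wx": 0, "wy": 0, "wz": 0, "hand": 0.0}
  grip_force: 60

```text
time_s: 6.6
tcp_pos: [0.4495, -0.0684, 0.1123]
eef_rot: [-0.698, 0.717, 0.002, -0.002]
ft_force: [0.2, -0.3, -2.6]
width: 0.0092
gripper_force: 58.6
```

```bash
python3 - <<'E'
from cell import arm,capture
import cv2,numpy as np
a=capture("scene");b=capture("top")
np.savez("p4.npz",a=a,b=b)
def c(im,x,y,w,h,k): return cv2.resize(cv2.cvtColor(im,cv2.COLOR_RGB2BGR)[y:y+h,x:x+w],None,fx=k,fy=k,interpolation=cv2.INTER_CUBIC)
cv2.imwrite("pics/c4.png",np.hstack([c(a,195,170,115,140,3.4),c(b,250,100,115,140,3.4)]))
o=arm.get_obs();print(o['tcp_pos'],o['eef_rot'],o['q'],o['ft_force'],o['moment'],o['width'])
E
```

```text
[ 0.45073387 -0.06800544  0.11453009] [-6.98133264e-01  7.15967398e-01  4.21068916e-04 -6.73062261e-04] [ 2.95828380e-01 -3.44875495e-01 -4.70153385e-01 -1.31175192e-04
 -1.44710094e+00 -3.21034043e-01] [-0.83747192  0.50364851 -1.67200585] [ 0.06144721  0.24445161 -0.00928413] 0.00950786131227271
```

View pics/c4.png

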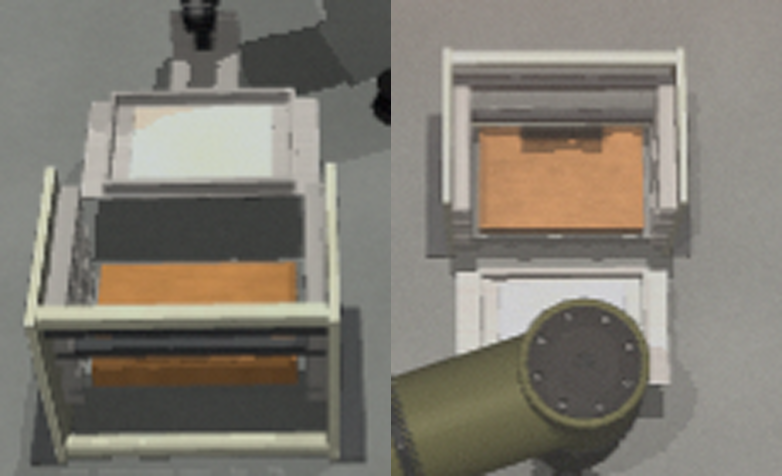

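The scene crop shows the tray level in front of the mouth, with its back corner at (220,227). The top crop shows the tray's sides at about 269 and 331 and the rack's sides at about 265 and 336. I'll refine these with subpixel edge profiles to check the lateral alignment.

```bash
python3 - <<'E'
from h import *
import cv2
np.set_printoptions(precision=2,suppress=True,linewidth=150)
z=np.load("p4.npz");b=cv2.cvtColor(z['b'],cv2.COLOR_RGB2GRAY).astype(float)
def edge(r,c0,c1,sgn):
    row=b[r-1:r+2].mean(0); g=sgn*np.gradient(row); seg=g[c0:c1+1]; w=np.clip(seg,0,None); i=seg.argmax(); sl=slice(max(0,i-2),i+3)
    return c0+(w[sl]*np.arange(len(seg))[sl]).sum()/w[sl].sum()
rows=range(184,200,4)
L=[edge(r,265,273,1) for r in rows];R=[edge(r,327,336,-1) for r in range(184,210,4)]
print("tray L",np.array(L),"R",np.array(R))
rr=range(122,154,4)
rl=[edge(r,261,268,1) for r in rr]; ri=[edge(r,334,341,-1) for r in rr]
print("rackL",np.array(rl),"R",np.array(ri))
for c in (280,300,320): 
    print("col",c,b[172:190,c-1:c+2].mean(1))
for r in (186,): print(b[r,262:276],b[r,324:338])
for r in (130,146): print(b[r,258:272],b[r,330:344])
# predictions: tray from tcp
v=[.4507+.175*np.cos(.0252),-.068-.175*.0252,-.0252,.1034]
print("pred tray corners",v,proj("top",T(v,[(0,.1,.005),(-.05,.1,.005),(0,-.1,.005),(-.05,-.1,.005)])))
v=[.6673,-.0734,-.0266]
print("pred rack",proj("top",T(v,[(.15,.112,.19),(0,.112,.19),(.15,-.112,.19),(0,-.112,.19)])))
E
```

```text
tray L [268.79 268.8  268.81 268.82] R [330.79 330.67 330.75 330.6  330.97 331.03 331.56]
rackL [264.56 264.59 264.58 264.59 264.59 264.57 264.59 264.61] R [336.14 336.48 336.51 336.49 336.49 336.52 336.5  336.53]
col 280 [104.33 104.   102.33 102.   143.33 144.33 156.33 193.67 166.67  95.33 144.33 201.67 197.67 194.33 197.33 197.   195.67 196.33]
col 300 [100.   101.   100.   100.67 140.33 139.67 154.33 198.33 140.33  96.67 202.67 207.   206.   207.33 207.   206.   168.67 115.  ]
col 320 [100.67 101.67  99.67 101.   139.33 141.67 166.33 194.67 141.   110.33 203.67 205.33 205.33 206.   205.67 202.67 203.   203.33]
[144. 144. 145. 146. 146. 143. 144. 183. 201. 202. 201. 201. 202. 203.] [195. 194. 203. 202. 204. 206. 205. 139. 122. 126. 138. 141. 145. 142.]
[140. 139. 139. 143. 141. 143. 144. 185. 204. 166. 159. 182. 188. 190.] [186. 189. 187. 140. 168. 202. 186. 136. 130. 134. 142. 146. 147. 148.]
[144. 143. 123. 103. 102. 105. 104. 178. 206. 157. 155. 186. 192. 195.] [187. 191. 192. 165. 111. 192. 205. 113. 125. 131. 132. 142. 142. 143.]
pred tray corners [np.float64(0.6256444369404904), -0.07241, -0.0252, 0.1034] [[268.92 179.15]
 [268.92 194.28]
 [330.97 178.85]
 [331.34 193.97]]
pred rack [[264.56 113.86]
 [264.39 159.47]
 [335.53 113.62]
 [336.84 159.22]]
```

```bash
python3 - <<'E'
from h import *
np.set_printoptions(precision=2,suppress=True,linewidth=170)
a=cv2.cvtColor(np.load("p4.npz")['a'],cv2.COLOR_RGB2GRAY).astype(float)
def edge(r,c,sgn,h=5):
    c0=int(round(c))-h; seg=sgn*np.gradient(a[r])[c0:c0+2*h+1]; w=np.clip(seg,0,None); i=seg.argmax(); sl=slice(max(0,i-1),i+2)
    return c0+(w[sl]*np.arange(len(seg))[sl]).sum()/w[sl].sum()
def line(p,q,sgn,rows):  # obs-pred col along predicted segment
    out=[]
    for r in rows:
        c=p[0]+(q[0]-p[0])*(r-p[1])/(q[1]-p[1]); out.append(edge(r,c,sgn)-c)
    return np.array(out)
v=[.4507+.175,-.068-.175*.0252,-.0252,.1034]
p=proj("scene",T(v,[(0,-.1,.005),(-.11,-.1,.005),(0,.1,.005),(-.11,.1,.005)]));print(p)
print("tray -y side",line(p[1],p[0],1,range(203,224,3)))
print("tray +y side",line(p[3],p[2],-1,range(202,214,2)))
v=[.6673,-.0734,-.0266]
p=proj("scene",T(v,[(0,-.112,.19),(.15,-.112,.19),(0,.112,.19),(.15,.112,.19)]));print(p)
print("rack -y",line(p[0],p[1],1,range(226,258,4)))
print("rack +y",line(p[2],p[3],-1,range(226,258,4)))
E
```

```text
[[217.29 227.19]
 [220.46 199.27]
 [288.18 225.94]
 [287.41 198.02]]
tray -y side [0.74 0.52 1.   0.73 0.57 0.98 0.72]
tray +y side [0.63 0.52 0.47 0.72 0.68 0.55]
[[207.76 218.95]
 [201.47 265.45]
 [292.96 217.51]
 [294.63 264.05]]
rack -y [5.2  4.74 4.83 4.82 4.93 4.9  5.14 4.98]
rack +y [ 0.   -0.19 -0.13 -0.28 -0.11  0.06  0.01  0.06]
```

Both views agree that the tray needs to move about 1.6 mm towards -y. Its height and yaw fit. I'll start the insertion and watch the forces.

>>> apply_moves:
  commands:
    - {"dx": 0.005, "dy": -0.0015, "dz": 0, "wx": 0, "wy": 0, "wz": 0, "hand": 0.0}
    - {"dx": 0.01, "dy": -0.0003, "dz": 0, "wx": 0, "wy": 0, "wz": 0, "hand": 0.0}
    - {"dx": 0.01, "dy": -0.0003, "dz": 0, "wx": 0, "wy": 0, "wz": 0, "hand": 0.0}
    - {"dx": 0.01, "dy": -0.0003, "dz": 0, "wx": 0, "wy": 0, "wz": 0, "hand": 0.0}
    - {"dx": 0.01, "dy": -0.0003, "dz": 0, "wx": 0, "wy": 0, "wz": 0, "hand": 0.0}
    - {"dx": 0.005, "dy": -0.0001, "dz": 0, "wx": 0, "wy": 0, "wz": 0, "hand": 0.0}
    - {"dx": 0.005, "dy": -0.0001, "dz": 0, "wx": 0, "wy": 0, "wz": 0, "hand": 0.0}
    - {"dx": 0, "dy": 0, "dz": 0, "wx": 0, "wy": 0, "wz": 0, "hand": 0.0}
    - {"dx": 0, "dy": 0, "dz": 0, "wx": 0, "wy": 0, "wz": 0, "hand": 0.0}
  grip_force: 60

```text
time_s: 7.6
tcp_pos: [0.506, -0.0714, 0.1152]
eef_rot: [-0.698, 0.716, 0.0, -0.0]
ft_force: [-1.1, -0.1, -2.3]
width: 0.0091
gripper_force: 58.7
```

```bash
python3 - <<'E'
from cell import arm,capture
import cv2,numpy as np
a=capture("scene");b=capture("top")
np.savez("p5.npz",a=a,b=b)
def c(im,x,y,w,h,k): return cv2.resize(cv2.cvtColor(im,cv2.COLOR_RGB2BGR)[y:y+h,x:x+w],None,fx=k,fy=k,interpolation=cv2.INTER_CUBIC)
cv2.imwrite("pics/c5.png",np.hstack([c(a,195,190,105,120,3.8),c(b,255,105,105,120,3.8)]))
o=arm.get_obs();print(o['tcp_pos'],o['eef_rot'],o['ft_force'],o['moment'],o['width'])
E
```

```text
[ 0.50593685 -0.07138396  0.11534403] [-6.97849514e-01  7.16244410e-01  2.32477182e-05  1.02397260e-05] [ 2.78019488e-01  1.10129413e-03 -2.26522942e+00] [0.03451372 0.26191597 0.01769445] 0.009282345926684721
```

View pics/c5.png

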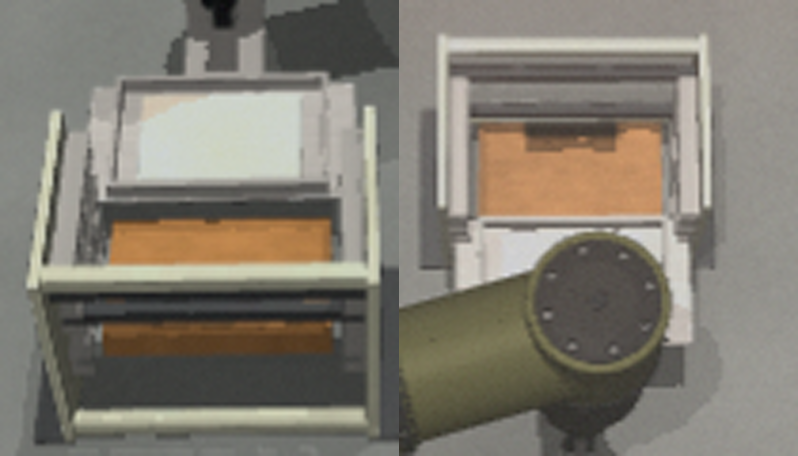

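The back edge has entered the mouth. In the scene crop it crosses at about row 242, and in the top crop the tray sits centred between the sides. The forces are clean, so I'll continue.

>>> apply_moves:
  commands:
    - {"dx": 0.005, "dy": -0.0001, "dz": -0.001, "wx": 0, "wy": 0, "wz": 0, "hand": 0.0}
    - {"dx": 0.005, "dy": -0.0001, "dz": 0, "wx": 0, "wy": 0, "wz": 0, "hand": 0.0}
    - {"dx": 0.005, "dy": -0.0002, "dz": 0, "wx": 0, "wy": 0, "wz": 0, "hand": 0.0}
    - {"dx": 0.005, "dy": -0.0001, "dz": 0, "wx": 0, "wy": 0, "wz": 0, "hand": 0.0}
    - {"dx": 0.005, "dy": -0.0001, "dz": 0, "wx": 0, "wy": 0, "wz": 0, "hand": 0.0}
    - {"dx": 0, "dy": 0, "dz": 0, "wx": 0, "wy": 0, "wz": 0, "hand": 0.0}
  grip_force: 60

```text
time_s: 8.3
tcp_pos: [0.5316, -0.072, 0.114]
eef_rot: [-0.698, 0.716, 0.0, -0.0]
ft_force: [-0.2, -0.3, -2.2]
width: 0.0088
gripper_force: 58.7
```

>>> apply_moves:
  commands:
    - {"dx": 0.005, "dy": -0.0001, "dz": 0, "wx": 0, "wy": 0, "wz": 0, "hand": 0.0}
    - {"dx": 0.005, "dy": -0.0001, "dz": 0, "wx": 0, "wy": 0, "wz": 0, "hand": 0.0}
    - {"dx": 0.005, "dy": -0.0002, "dz": 0, "wx": 0, "wy": 0, "wz": 0, "hand": 0.0}
    - {"dx": 0.005, "dy": -0.0001, "dz": 0, "wx": 0, "wy": 0, "wz": 0, "hand": 0.0}
    - {"dx": 0.005, "dy": -0.0001, "dz": 0, "wx": 0, "wy": 0, "wz": 0, "hand": 0.0}
    - {"dx": 0, "dy": 0, "dz": 0, "wx": 0, "wy": 0, "wz": 0, "hand": 0.0}
  grip_force: 60

```text
time_s: 8.9
tcp_pos: [0.5566, -0.0726, 0.114]
eef_rot: [-0.698, 0.716, 0.0, -0.0]
ft_force: [0.3, -0.3, -2.6]
width: 0.0091
gripper_force: 58.7
```

>>> apply_moves:
  commands:
    - {"dx": 0.002, "dy": 0, "dz": -0.0007, "wx": 0, "wy": 0, "wz": 0, "hand": 0.0}
    - {"dx": 0.002, "dy": -0.0001, "dz": -0.0007, "wx": 0, "wy": 0, "wz": 0, "hand": 0.0}
    - {"dx": 0.002, "dy": 0, "dz": -0.0006, "wx": 0, "wy": 0, "wz": 0, "hand": 0.0}
    - {"dx": 0.002, "dy": -0.0001, "dz": 0, "wx": 0, "wy": 0, "wz": 0, "hand": 0.0}
    - {"dx": 0, "dy": 0, "dz": 0, "wx": 0, "wy": 0, "wz": 0, "hand": 0.0}
  grip_force: 60

```text
time_s: 9.4
tcp_pos: [0.5643, -0.0728, 0.1122]
eef_rot: [-0.698, 0.716, 0.0, -0.0]
ft_force: [0.2, -0.4, -1.5]
width: 0.0096
gripper_force: 58.7
```

>>> apply_moves:
  commands:
    - {"dx": 0.001, "dy": 0, "dz": -0.0003, "wx": 0, "wy": 0, "wz": 0, "hand": 0.0}
    - {"dx": 0.001, "dy": 0, "dz": -0.0003, "wx": 0, "wy": 0, "wz": 0, "hand": 0.0}
    - {"dx": 0.0, "dy": 0, "dz": 0, "wx": 0, "wy": 0, "wz": 0, "hand": 0.0}
  grip_force: 60

```text
time_s: 9.7
tcp_pos: [0.5663, -0.0728, 0.1117]
eef_rot: [-0.698, 0.716, -0.0, 0.0]
ft_force: [-0.7, -0.3, -2.3]
width: 0.0091
gripper_force: 58.9
```

>>> apply_moves:
  commands:
    - {"dx": 0.001, "dy": 0, "dz": 0, "wx": 0, "wy": 0, "wz": 0, "hand": 0.0}
    - {"dx": 0.001, "dy": 0, "dz": 0, "wx": 0, "wy": 0, "wz": 0, "hand": 0.0}
    - {"dx": 0.001, "dy": -0.0001, "dz": 0, "wx": 0, "wy": 0, "wz": 0, "hand": 0.0}
    - {"dx": 0, "dy": 0, "dz": 0, "wx": 0, "wy": 0, "wz": 0, "hand": 0.0}
  grip_force: 60

```text
time_s: 10.1
tcp_pos: [0.5693, -0.0729, 0.1117]
eef_rot: [-0.698, 0.716, -0.0, 0.0]
ft_force: [0.5, 1.3, -1.6]
width: 0.0093
gripper_force: 58.8
```

>>> apply_moves:
  commands:
    - {"dx": 0.001, "dy": 0, "dz": 0, "wx": 0, "wy": 0, "wz": 0, "hand": 0.0}
    - {"dx": 0.001, "dy": 0, "dz": 0, "wx": 0, "wy": 0, "wz": 0, "hand": 0.0}
    - {"dx": 0, "dy": -0.0001, "dz": 0, "wx": 0, "wy": 0, "wz": 0, "hand": 0.0}
  grip_force: 60

```text
time_s: 10.4
tcp_pos: [0.5713, -0.0729, 0.1116]
eef_rot: [-0.698, 0.716, 0.0, 0.0]
ft_force: [0.3, -0.8, -2.4]
width: 0.0093
gripper_force: 58.8
```

>>> apply_moves:
  commands:
    - {"dx": 0.001, "dy": 0, "dz": 0, "wx": 0, "wy": 0, "wz": 0, "hand": 0.0}
    - {"dx": 0.001, "dy": 0, "dz": 0, "wx": 0, "wy": 0, "wz": 0, "hand": 0.0}
    - {"dx": 0.001, "dy": -0.0001, "dz": 0, "wx": 0, "wy": 0, "wz": 0, "hand": 0.0}
    - {"dx": 0, "dy": 0, "dz": 0, "wx": 0, "wy": 0, "wz": 0, "hand": 0.0}
  grip_force: 60

```text
time_s: 10.8
tcp_pos: [0.5743, -0.0731, 0.1116]
eef_rot: [-0.698, 0.716, -0.0, -0.0]
ft_force: [-0.0, -0.9, -1.2]
width: 0.0091
gripper_force: 58.8
```

>>> apply_moves:
  commands:
    - {"dx": 0.001, "dy": 0, "dz": 0, "wx": 0, "wy": 0, "wz": 0, "hand": 0.0}
    - {"dx": 0.001, "dy": 0, "dz": 0, "wx": 0, "wy": 0, "wz": 0, "hand": 0.0}
    - {"dx": 0.001, "dy": -0.0001, "dz": 0, "wx": 0, "wy": 0, "wz": 0, "hand": 0.0}
    - {"dx": 0, "dy": 0, "dz": 0, "wx": 0, "wy": 0, "wz": 0, "hand": 0.0}
  grip_force: 60

```text
time_s: 11.2
tcp_pos: [0.5773, -0.0732, 0.1116]
eef_rot: [-0.698, 0.716, -0.0, 0.0]
ft_force: [0.0, 0.3, -2.6]
width: 0.0088
gripper_force: 58.9
```

>>> apply_moves:
  commands:
    - {"dx": 0.001, "dy": 0, "dz": 0, "wx": 0, "wy": 0, "wz": 0, "hand": 0.0}
    - {"dx": 0.001, "dy": 0, "dz": 0, "wx": 0, "wy": 0, "wz": 0, "hand": 0.0}
    - {"dx": 0.001, "dy": -0.0001, "dz": 0, "wx": 0, "wy": 0, "wz": 0, "hand": 0.0}
    - {"dx": 0, "dy": 0, "dz": 0, "wx": 0, "wy": 0, "wz": 0, "hand": 0.0}
  grip_force: 60

```text
time_s: 11.6
tcp_pos: [0.5803, -0.0733, 0.1117]
eef_rot: [-0.698, 0.716, -0.0, 0.0]
ft_force: [0.2, -0.5, -0.9]
width: 0.0094
gripper_force: 58.9
```

>>> apply_moves:
  commands:
    - {"dx": 0.001, "dy": 0, "dz": 0, "wx": 0, "wy": 0, "wz": 0, "hand": 0.0}
    - {"dx": 0.001, "dy": 0, "dz": 0, "wx": 0, "wy": 0, "wz": 0, "hand": 0.0}
    - {"dx": 0.001, "dy": -0.0001, "dz": 0, "wx": 0, "wy": 0, "wz": 0, "hand": 0.0}
    - {"dx": 0, "dy": 0, "dz": 0, "wx": 0, "wy": 0, "wz": 0, "hand": 0.0}
  grip_force: 60

```text
time_s: 12.0
tcp_pos: [0.5829, -0.0733, 0.1116]
eef_rot: [-0.698, 0.716, 0.0, -0.0]
ft_force: [-2.3, 0.8, -1.6]
width: 0.0089
gripper_force: 58.9
```

The buffer is felt at about 91 mm in. From here I'll go in 1 mm steps.

>>> apply_moves:
  commands:
    - {"dx": 0.001, "dy": 0, "dz": 0, "wx": 0, "wy": 0, "wz": 0, "hand": 0.0}
    - {"dx": 0, "dy": 0, "dz": 0, "wx": 0, "wy": 0, "wz": 0, "hand": 0.0}
    - {"dx": 0, "dy": 0, "dz": 0, "wx": 0, "wy": 0, "wz": 0, "hand": 0.0}
  grip_force: 60

```text
time_s: 12.3
tcp_pos: [0.5835, -0.0734, 0.1115]
eef_rot: [-0.698, 0.716, 0.001, -0.001]
ft_force: [-5.2, 1.0, 0.8]
width: 0.0098
gripper_force: 59.1
```

>>> apply_moves:
  commands:
    - {"dx": 0.001, "dy": 0, "dz": 0, "wx": 0, "wy": 0, "wz": 0, "hand": 0.0}
    - {"dx": 0, "dy": 0, "dz": 0, "wx": 0, "wy": 0, "wz": 0, "hand": 0.0}
    - {"dx": 0, "dy": 0, "dz": 0, "wx": 0, "wy": 0, "wz": 0, "hand": 0.0}
  grip_force: 60

```text
time_s: 12.6
tcp_pos: [0.584, -0.0734, 0.1115]
eef_rot: [-0.698, 0.716, 0.001, -0.001]
ft_force: [-7.9, 1.5, -0.0]
width: 0.0097
gripper_force: 59.4
```

>>> apply_moves:
  commands:
    - {"dx": 0.0012, "dy": 0, "dz": 0, "wx": 0, "wy": 0, "wz": 0, "hand": 0.0}
    - {"dx": 0, "dy": 0, "dz": 0, "wx": 0, "wy": 0, "wz": 0, "hand": 0.0}
    - {"dx": 0, "dy": 0, "dz": 0, "wx": 0, "wy": 0, "wz": 0, "hand": 0.0}
    - {"dx": 0, "dy": 0, "dz": 0, "wx": 0, "wy": 0, "wz": 0, "hand": 0.0}
  grip_force: 60

```text
time_s: 13.0
tcp_pos: [0.5846, -0.0734, 0.1115]
eef_rot: [-0.698, 0.716, 0.001, -0.002]
ft_force: [-11.4, 1.9, 2.8]
width: 0.0092
gripper_force: 59.6
```

```bash
python3 - <<'E'
from cell import arm,capture
for i in range(4):
    capture("top"); o=arm.get_obs();print(o['tcp_pos'],o['ft_force'],o['moment'])
E
```

```text
[ 0.58457917 -0.07340808  0.1114659 ] [-10.68681671   1.74824572   2.23784442] [0.68437885 3.3107184  0.05633158]
[ 0.58458627 -0.07342739  0.11146264] [-11.05321047   2.36950426   1.90813559] [0.67417941 3.27658686 0.03303727]
[ 0.58459238 -0.0734208   0.11147209] [-10.25274137   0.74815219   2.38857456] [0.65790659 3.3126021  0.07717264]
[ 0.58458546 -0.07340824  0.11146671] [-10.90243031   2.40875272   3.61694725] [0.68486033 3.31478524 0.06025561]
```

The buffer is holding at about 10.7 N, so I'll release.

>>> apply_moves:
  commands:
    - {"dx": 0, "dy": 0, "dz": 0, "wx": 0, "wy": 0, "wz": 0, "hand": 0.015}
    - {"dx": 0, "dy": 0, "dz": 0, "wx": 0, "wy": 0, "wz": 0, "hand": 0.025}
    - {"dx": 0, "dy": 0, "dz": 0, "wx": 0, "wy": 0, "wz": 0, "hand": 0.035}
    - {"dx": 0, "dy": 0, "dz": 0, "wx": 0, "wy": 0, "wz": 0, "hand": 0.045}
    - {"dx": 0, "dy": 0, "dz": 0, "wx": 0, "wy": 0, "wz": 0, "hand": 0.045}
    - {"dx": 0, "dy": 0, "dz": 0, "wx": 0, "wy": 0, "wz": 0, "hand": 0.045}

```text
time_s: 13.8
tcp_pos: [0.5865, -0.0734, 0.1118]
eef_rot: [-0.698, 0.716, -0.0, 0.0]
ft_force: [0.3, -0.1, 0.4]
width: 0.045
gripper_force: 0.0
```

>>> apply_moves:
  commands:
    - {"dx": -0.002, "dy": 0, "dz": 0.005, "wx": 0, "wy": 0, "wz": 0, "hand": 0.045}
    - {"dx": 0, "dy": 0, "dz": 0.015, "wx": 0, "wy": 0, "wz": 0, "hand": 0.045}
    - {"dx": 0, "dy": 0, "dz": 0.025, "wx": 0, "wy": 0, "wz": 0, "hand": 0.045}
    - {"dx": 0, "dy": 0, "dz": 0.03, "wx": 0, "wy": 0, "wz": 0, "hand": 0.045}
    - {"dx": 0, "dy": 0, "dz": 0.03, "wx": 0, "wy": 0, "wz": 0, "hand": 0.045}
    - {"dx": -0.03, "dy": 0, "dz": 0.01, "wx": 0, "wy": 0, "wz": 0, "hand": 0.045}
    - {"dx": -0.04, "dy": 0, "dz": 0, "wx": 0, "wy": 0, "wz": 0, "hand": 0.045}
    - {"dx": -0.04, "dy": 0, "dz": 0, "wx": 0, "wy": 0, "wz": 0, "hand": 0.045}
    - {"dx": -0.03, "dy": 0, "dz": 0, "wx": 0, "wy": 0, "wz": 0, "hand": 0.045}
    - {"dx": 0, "dy": 0, "dz": 0, "wx": 0, "wy": 0, "wz": 0, "hand": 0.045}
    - {"dx": 0, "dy": 0, "dz": 0, "wx": 0, "wy": 0, "wz": 0, "hand": 0.045}

```text
time_s: 14.9
tcp_pos: [0.4444, -0.0734, 0.2286]
eef_rot: [-0.698, 0.716, -0.001, 0.001]
ft_force: [1.1, -0.4, 0.2]
width: 0.0447
gripper_force: 0.0
```

```bash
python3 - <<'E'
from cell import arm,capture
import cv2,numpy as np
a=capture("scene");b=capture("top")
def c(im,x,y,w,h,k): return cv2.resize(cv2.cvtColor(im,cv2.COLOR_RGB2BGR)[y:y+h,x:x+w],None,fx=k,fy=k,interpolation=cv2.INTER_CUBIC)
cv2.imwrite("pics/c6.png",np.hstack([c(a,195,190,105,120,3.8),c(b,255,105,105,120,3.8)]))
o=arm.get_obs();print(o['tcp_pos'],o['ft_force'])
E
```

```text
[ 0.44481894 -0.0733167   0.22725798] [-0.56822896 -0.36629869 -0.41080764]
```

View pics/c6.png

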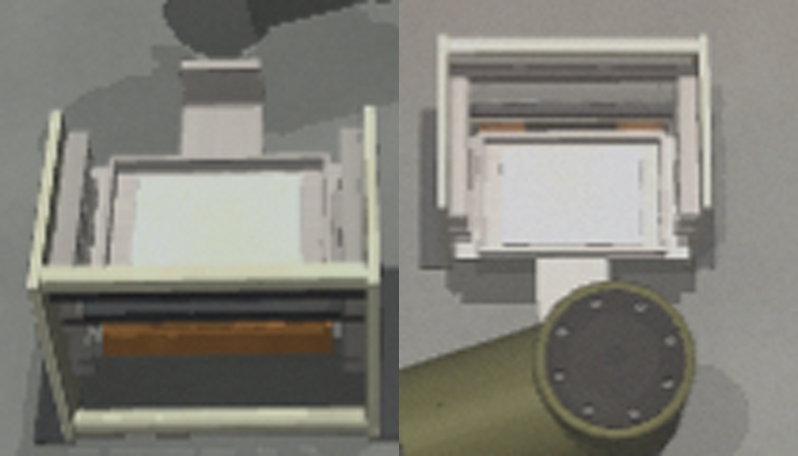

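The tray sits level and centred on the middle rails. Its pull is upright at about (253,206) in the scene view, and the gripper is clear. I'm handing the job in.

```bash
python3 -c "
from cell import arm
print(arm.job_done())"
```

```text
the job is handed in; nothing more can be done
None
```

The tray is on the middle (100 mm) rails of rackA, the rack ahead. It was pushed onto the buffer with about 10.7 N and released, and the job was handed in at about 15 s; no verdict came back.

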